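# Close the lock-off hasp on the isolator box

### The arm

A 6-joint arm with a two-finger parallel gripper is mounted at the origin on the work surface. World frame = base frame: x ahead of the robot, y to its left, z up, the work surface at z = 0. Lengths are in m, angles in degrees, forces in N, time in s.
With the tool pointing down it reaches from about 0.325 to 0.775 m from the base axis. Payload 5.5 kg.
Tool frame: the origin (TCP) lies at the centre of the arm's flange, where the gripper is bolted on; the fingertips stand 182 mm ahead of it and the grasp point (between the pads) lies 163 mm ahead of it; z points along the fingers, y is the direction in which the jaws open and shut (so a half turn about z gives the same grasp; the last joint's range is limited). The gripper opens to 88 mm and grips with 3 to 60 N. Pads are 20 mm wide; open, the fingers measure 115 mm over their backs; the gripper's body (75 mm by 178 mm) begins 61 mm behind the grasp point.
Start: joints at [-74.639, 5.22, 70.514, -0, 104.267, -3.249], TCP at [0.191, -0.569, 0.405] pointing down, gripper open.
Joint ranges: [-164.24, 164.24], [-49.07, 125.15], [9.68, 141.18], [-86.29, 266.29], [3.28, 154.24], [-151.56, 151.56]. Speed limits (degrees/s): [147.25, 147.25, 172.46, 180, 180, 180].

### API

Orientations are given as [roll, pitch, yaw] about the fixed x, y, z axes, in that order (R = Rz(yaw) Ry(pitch) Rx(roll)).
In Python, from station import r gives the robot as it stands. The module is installed in compiled form; this text tells all that it offers. Calls block until the motion is done:
- r.reach(position, orientation): joint-space move of the TCP to a pose.
- r.servo_line(position, rotation=None, speed=0.15): straight line of the TCP; rotation=None keeps the orientation; speed is the mean speed in m/s.
- r.move_joints(angles): joint-space move.
- r.let_go() and r.grab(squeeze=None): open the fingers fully, or close them until they stop; squeeze is the grip in N (None keeps the last).
- r.wait(seconds).
- r.inverse_kinematics(position, orientation): joint angles nearest the present ones, or None.
- r.sense(): the state.
- r.snapshot(name): name is "scene" or "top"; returns a dict with "frame" (420x560x3 uint8, red, green, blue), "fx", "fy", "cx", "cy" (pixels), "dist_coeffs" ([k1, k2, p1, p2, k3] as OpenCV has them; the pictures are not rectified), "R" (3x3) and "t" (3): a world point X has camera coordinates R X + t. Camera axes: x right, y down, z forward; pixel columns grow to the right and rows downward; lengths in m; the calibration is good to about 2 mm. A picture is of the moment at which its call begins. There is no depth.
A pose or a line that the arm cannot do raises r.IKError and nothing moves.
- r.hand_in(): hands the job in, once; it reports no verdict.
The state is a dict: "clock": time; "joints": joint angles; "joint_vel": joint speeds; "joint_torque": joint torques, N m; "tcp_pos": TCP position; "orientation": TCP orientation; "contact_force": force on the tool from outside, world axes, zero at the start; "torque": the same for the moment, N m; "opening": finger opening in m.
Only numpy, scipy, OpenCV 4.12 (cv2) and the standard library are available. Lean on these libraries where they do the work, as an engineer would, in place of code of your own. Each camera call takes 0.05 s, during which the arm holds its last target.

### The job

The isolator box with the red and yellow rotary switch is about to be padlocked off. Swing its open steel hasp over until it lies flat on the box with the staple standing up through its slot, then let go. Leave the hasp of the other box, the one with the black and grey switch, standing open.

Things in the scene. Friction and masses are not known exactly. Their poses are not given: they have to be found in the camera images.
- hasp (a joint): hasp to close, on the box with red and yellow switch: flat steel strap, 110 mm from hinge axis to free end, 36 wide, 4 thick, slot 14 x 26 mm, 36 to 62 mm from the axis. Rad: 0 closed and flat, staple through slot; 1.57 upright; 2.0 fully open, leaning back; starts at 1.3 to 1.9. Stiff hinge (0.13 N m): stays wherever left, about 3 N near the free end swings it; no spring or snap
- hasp_hinge (a point): fixed point mid hinge axis of that hasp, 86 mm above the bench, 6 mm above the box top. x along the hinge axis, y level, the way the closed strap points, z up. Staple (6 mm wire loop): 39 to 59 mm along +y, top 17 mm above here. Push the plain tab, 62 to 110 mm from the axis. Switch, 56 mm square: centre 82 mm along -x, 80 mm along +y, top 34 mm above here
- spare_hasp (a joint): hasp of the other box, alike but for its switch (grey plate, black grip); same strap and joint values, starts at 1.3 to 1.9; to be left standing open
- spare_hasp_hinge (a point): fixed point mid hinge axis of the other hasp; axes and layout as for the first. Each box is pale grey, fixed to the bench, 170 mm along x, 200 along y, 80 high, centred 40 mm along -x and 50 mm along +y from its hinge point. Loose small things nearby are under 35 mm high; fixed equipment at the table's far edge and sides is up to 210 mm high, 0.15 m or more from the hinges

How it is judged (in metres and radians):
At the end, for the whole second after the job is handed in: the hasp of the red and yellow box lies over its staple within 10 degrees (0.17 rad) of flat and is at rest, and the other box's hasp still stands open (above 1.1 rad) (value of joint hasp below 0.17 rad and velocity of joint hasp between -0.05 and 0.05 rad/s and value of joint spare_hasp above 1.1 rad); the robot touches nothing.
It fails at once if the other box's hasp is swung towards closed (below 1.1 rad) (value of joint spare_hasp below 1.1 rad).
It also fails if it takes over 32 s, if anything falls off the work surface, if the arm or the gripper's body presses on something with over 40 N, if the wrist force passes 120 N, or if a joint passes its speed limit or range.

## Working session

There is one attempt and no reset: what is moved stays moved. The work goes in short steps, each a Python script; the robot and the scene stay as the last script left them, time stands still between calls to the robot, and variables do not carry over. Pictures are saved under pics/ and viewed, and the job is handed in when it is done.

```bash
mkdir -p pics; python3 - <<'E'
from station import r
import cv2,pickle
d={}
for n in("scene","top"):
    s=r.snapshot(n); d[n]=s
    cv2.imwrite(f"pics/{n}0.png",s["frame"][:,:,::-1])
    print(n,s["fx"],s["fy"],s["cx"],s["cy"],s["dist_coeffs"],-s["R"].T@s["t"],s["R"])
pickle.dump(d,open("d0.pkl","wb")); print(r.sense())
E
```

```text
scene 395.0019766771009 395.0019766771009 278.57974556454144 212.64651888098874 [-0.08166114  0.          0.          0.          0.        ] [ 1.01131077 -0.14284716  0.68910234] [[ 0.30315403  0.95289266 -0.00965435]
 [ 0.77855276 -0.25350595 -0.57409958]
 [-0.54950271  0.16652418 -0.81872857]]
top 534.6735116986303 534.6735116986303 282.0242875243401 216.35641559792683 [-0.05997413  0.          0.          0.          0.        ] [ 0.46669255 -0.06126477  0.93503759] [[-0.02018507 -0.99886063 -0.04324344]
 [-0.98691315  0.02682742 -0.15900541]
 [ 0.15998435  0.03946798 -0.98633021]]
{'clock': 0.1, 'joints': array([-7.46401948e+01,  5.25835671e+00,  7.05727971e+01,  4.27870366e-04,
        1.04265610e+02, -3.24908088e+00]), 'joint_vel': array([-0.01964519,  0.00584958, -0.24517712, -0.00658121, -0.01304048,
       -0.01653742]), 'joint_torque': array([ 3.71029353e-03, -4.47859848e+01, -4.07568598e+01,  7.02475500e-02,
        2.85146304e-02, -1.21297121e-04]), 'tcp_pos': array([ 0.19147454, -0.56868886,  0.40364577]), 'orientation': array([-1.79903415e+02, -5.89843207e-03,  1.86089862e+01]), 'contact_force': array([-0.84810051,  0.18627863, -0.00650516]), 'torque': array([-0.01764354, -0.00344266, -0.01706787]), 'opening': 0.08789371933600151}
```

View pics/scene0.png

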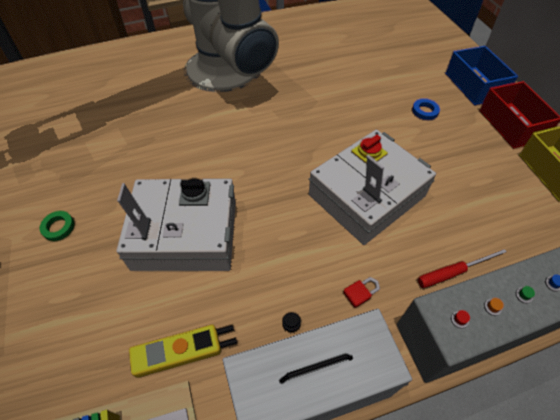

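View pics/top0.png

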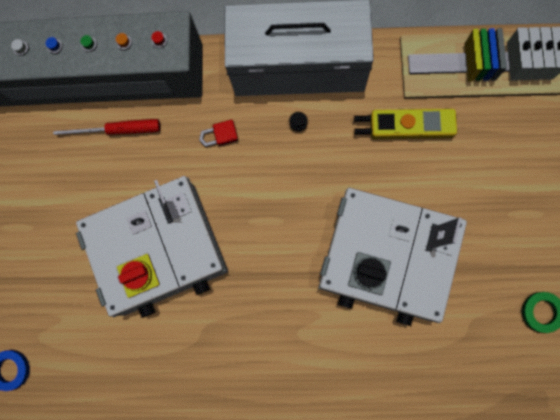

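The red/yellow box is on the left in the top view (switch about (135,275), hasp about (168,202)). The spare box is on the right (switch (371,272), hasp (442,235)). Next I'll get the box-top corners and zoom in.

```bash
cat > h.py <<'E'
import numpy as np,cv2
def ray(s,px,z):
    K=np.array([[s["fx"],0,s["cx"]],[0,s["fy"],s["cy"]],[0,0,1]])
    u=cv2.undistortPoints(np.array(px,float).reshape(-1,1,2),K,np.array(s["dist_coeffs"])).reshape(-1,2)
    d=np.c_[u,np.ones(len(u))]@s["R"]; c=-s["R"].T@s["t"]
    return c+d*((z-c[2])/d[:,2])[:,None]
def proj(s,P):
    K=np.array([[s["fx"],0,s["cx"]],[0,s["fy"],s["cy"]],[0,0,1]])
    return cv2.projectPoints(np.array(P,float).reshape(-1,1,3),cv2.Rodrigues(s["R"])[0],s["t"],K,np.array(s["dist_coeffs"]))[0].reshape(-1,2)
E
python3 - <<'E'
import pickle,cv2,numpy as np
from h import *
d=pickle.load(open("d0.pkl","rb")); s=d["top"]; f=s["frame"]
hsv=cv2.cvtColor(f,cv2.COLOR_RGB2HSV)
m=((hsv[...,1]<45)&(hsv[...,2]>130)).astype(np.uint8)*255
m[:165]=0
m=cv2.morphologyEx(m,cv2.MORPH_CLOSE,np.ones((5,5)))
m=cv2.morphologyEx(m,cv2.MORPH_OPEN,np.ones((9,9)))
for c in cv2.findContours(m,0,2)[0]:
    if cv2.contourArea(c)<3000: continue
    rc=cv2.minAreaRect(cv2.convexHull(c)); b=cv2.boxPoints(rc); W=ray(s,b,.08)
    print(rc,"\n",b,"\n",W.round(4),[np.linalg.norm(W[i]-W[i-1]).round(4) for i in range(4)])
a=cv2.resize(f[165:325,65:240],None,fx=4.5,fy=4.5,interpolation=2)
cv2.imwrite("pics/z_top.png",a[:,:,::-1])
f=d["scene"]["frame"]
a=cv2.resize(f[120:245,300:440],None,fx=4.5,fy=4.5,interpolation=2)
cv2.imwrite("pics/z_scene.png",a[:,:,::-1])
E
```

```text
((394.44696044921875, 254.1922607421875), (126.15007019042969, 104.84249877929688), 15.422160148620605) 
 [[319.70276 287.95248]
 [347.58344 186.88509]
 [469.19116 220.43204]
 [441.3105  321.49945]] 
 [[ 0.4889 -0.0845  0.08  ]
 [ 0.6511 -0.1349  0.08  ]
 [ 0.5906 -0.3278  0.08  ]
 [ 0.4321 -0.2729  0.08  ]] [np.float64(0.1968), np.float64(0.1699), np.float64(0.2022), np.float64(0.1677)]
((145.77432250976562, 243.95999145507812), (103.53173065185547, 123.5550308227539), 67.3194351196289) 
 [[ 68.81357 220.01822]
 [182.81396 172.37625]
 [222.73508 267.90176]
 [108.73468 315.54373]] 
 [[0.6089 0.3282 0.08  ]
 [0.6838 0.1363 0.08  ]
 [0.5241 0.0699 0.08  ]
 [0.4513 0.2553 0.08  ]] [np.float64(0.1736), np.float64(0.206), np.float64(0.173), np.float64(0.1992)]
```

View pics/z_top.png

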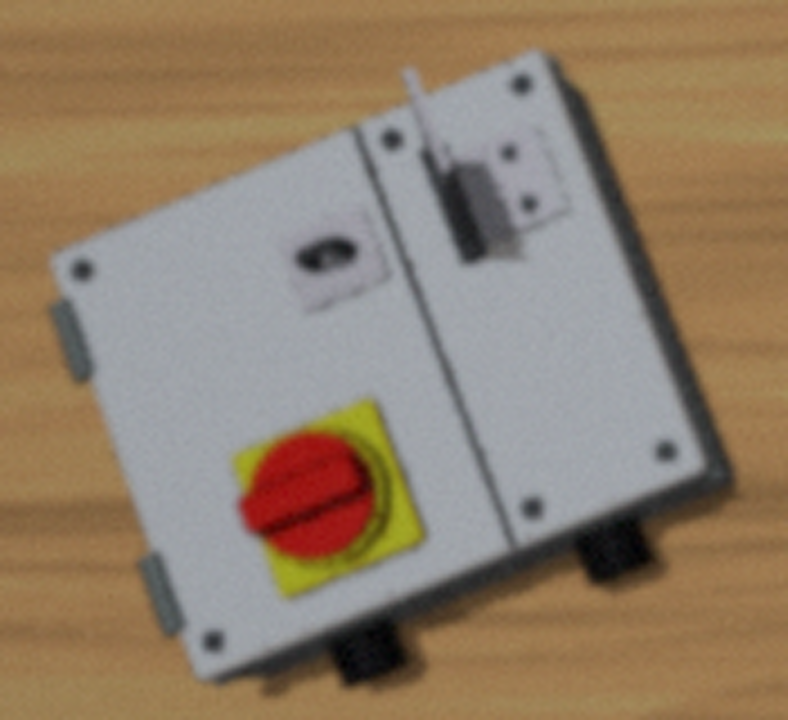

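View pics/z_scene.png

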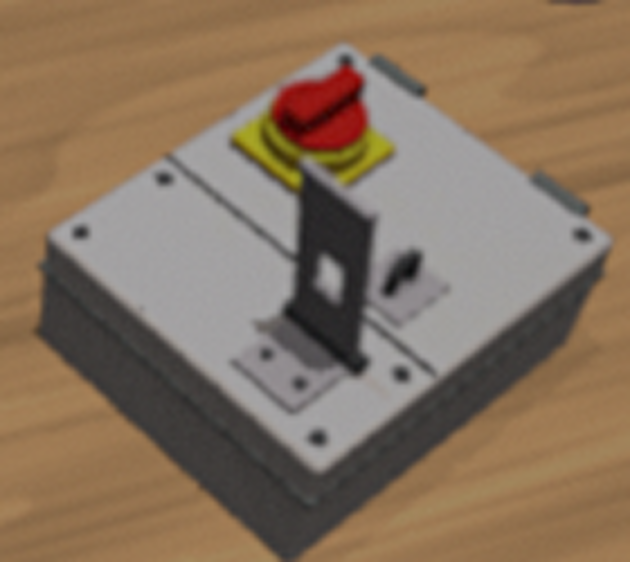

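The close-ups show the lit top face's corners at zoom pixels (52,258), (540,52), (705,468), (205,680). The strap tip is at about (410,70) and stands near upright, and the staple is at (325,255). I'll fit the frame and check it by projecting.

```bash
cat > fit.py <<'E'
import pickle,cv2,numpy as np
from h import *
d=pickle.load(open("d0.pkl","rb")); s=d["top"]
# model pts (hinge frame): box corners order TL,TR,BR,BL of red box in top view
M=np.array([[45,150],[45,-50],[-125,-50],[-125,150]])/1000.
Z=np.array([[52,258],[540,52],[705,468],[205,680]])/4.5+[65-.4,165-.4]
W=ray(s,Z,.08)[:,:2]
mc,wc=M.mean(0),W.mean(0)
U,S,V=np.linalg.svd((W-wc).T@(M-mc)); R2=U@np.diag([1,np.linalg.det(U@V)])@V
h=wc-R2@mc
H=np.array([*h,.086]); x=np.array([*R2[:,0],0]); y=np.array([*R2[:,1],0]); z=np.array([0,0,1.])
np.savez("frame.npz",H=H,x=x,y=y)
def P(a,b,c): return H+a/1000*x+b/1000*y+c/1000*z
if __name__=="__main__":
    print("H",H,"y",y,"yaw",np.degrees(np.arctan2(x[1],x[0])),"resid",(W-(M@R2.T+h)).round(4).tolist())
    def strap(q): return [P(a,np.cos(q)*110,np.sin(q)*110) for a in(-18,18)]
    for n,(x0,y0,w,hh) in {"top":(65,140,180,185),"scene":(300,120,140,125)}.items():
        ss=d[n]; im=cv2.resize(ss["frame"][y0:y0+hh,x0:x0+w],None,fx=4.2,fy=4.2,interpolation=2)[:,:,::-1].copy()
        def dr(pts,c):
            for p in proj(ss,pts): cv2.circle(im,tuple(int(v) for v in ((p+.5-[x0,y0])*4.2)),3,c,-1)
        dr([P(a,b,-6) for a,b in M*1000],(0,255,0))
        dr([P(0,0,0),P(18,0,0),P(-18,0,0)],(255,0,0))
        dr([P(0,39,17),P(0,59,17)],(0,0,255))
        dr([P(-82+a,80+b,-4) for a in(-28,28) for b in(-28,28)],(255,0,255))
        for q,c in((1.3,(0,255,255)),(1.57,(255,255,0)),(1.8,(0,128,255))): dr(strap(q),c)
        cv2.imwrite(f"pics/f_{n}.png",im)
E
python3 fit.py
```

```text
H [0.61981953 0.16184506 0.086     ] y [-0.37000568  0.92902949  0.        ] yaw 21.715967307186173 resid [[-0.0008, -0.0024], [-0.0028, 0.0012], [0.0009, 0.0032], [0.0028, -0.002]]
```

View pics/f_top.png

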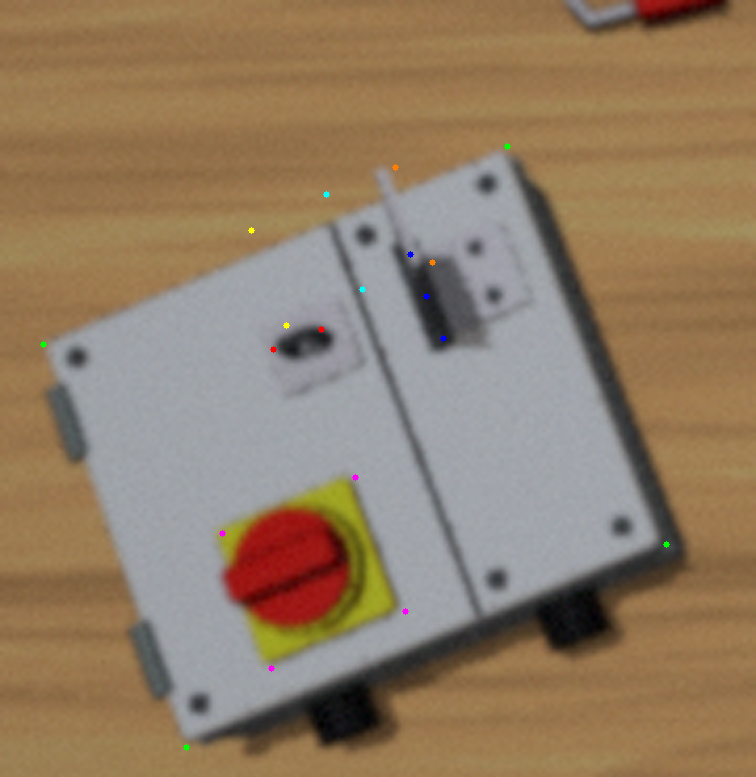

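View pics/f_scene.png

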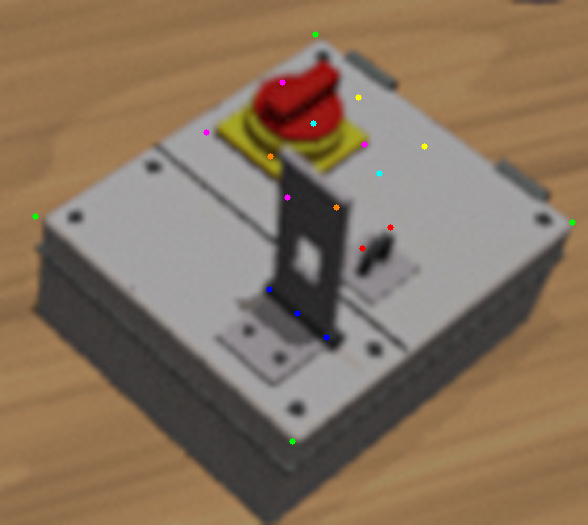

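The frame fits to about 3 mm in both views, with the strap at about 1.87 rad. I'll push with closed fingers, tool down and jaws along the hinge axis, sweeping an arc from behind the strap. First step: close, rise, swing over and stop behind the strap.

```bash
cat > m.py <<'E'
from station import r
import numpy as np
F=np.load("frame.npz"); H,x,y=F["H"],F["x"],F["y"]
ORI=[180,0,float(np.degrees(np.arctan2(x[1],x[0]))+90)]
def tcp(Y,Z,X=0): # finger bottom front edge at (Y,Z) mm
    p=H+x*X/1000+y*(Y-10)/1000; p=p.copy(); p[2]=H[2]+Z/1000+.182; return p.tolist()
E
python3 - <<'E'
from m import *
import cv2
r.grab(10)
r.servo_line([0.191,-0.569,0.48],speed=.2)
p=tcp(-62,0); p[2]=.48
r.reach(p,ORI)
print(r.sense()["clock"],r.sense()["joints"].round(1))
r.servo_line(tcp(-62,78),speed=.15)
s=r.sense();print(s["clock"],s["tcp_pos"],s["orientation"],s["contact_force"],s["opening"])
for n in("scene","top"): cv2.imwrite(f"pics/a_{n}.png",r.snapshot(n)["frame"][:,:,::-1])
E
```

```text
4.8 [  5.3  15.7  51.   -0.  113.3 -16.3]
5.8417 [0.64660577 0.09491341 0.34762258] [1.79870019e+02 3.82299355e-02 1.11711003e+02] [-0.96743957 -0.93715307 -0.44066238] 0.0003406074858261067
```

View pics/a_scene.png

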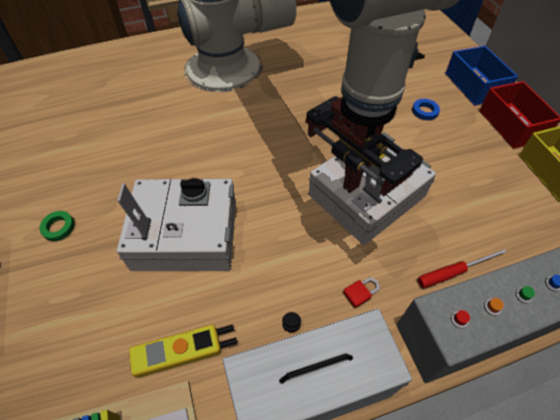

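View pics/a_top.png

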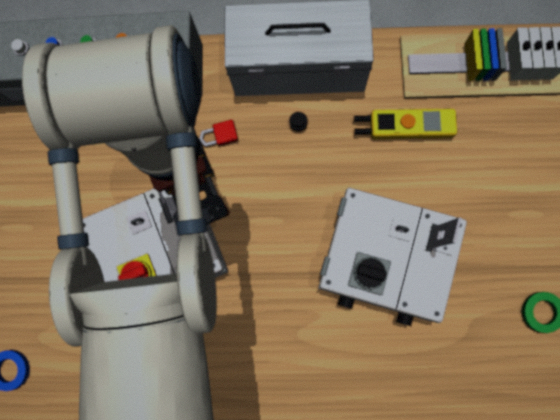

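In the scene view the closed fingers are at about (352,180), behind the strap at (373,185), and the spare hasp is untouched. I'll sweep now, checking force at each step.

```bash
python3 - <<'E'
from m import *
import cv2
def st(t):
    s=r.sense(); print(t,round(s["clock"],2),s["contact_force"].round(1)); return np.linalg.norm(s["contact_force"])
r.servo_line(tcp(-20,82),speed=.08); st("a")
r.servo_line(tcp(2,88),speed=.08); st("b")
for q in np.radians(np.arange(80,9,-10)):
    rr=90+6*(1-q/1.4)
    Y=rr*np.cos(q)-2*np.sin(q); Z=rr*np.sin(q)+2*np.cos(q)
    r.servo_line(tcp(Y,Z),speed=.08)
    if st(round(np.degrees(q)))>30: break
cv2.imwrite("pics/b_scene.png",r.snapshot("scene")["frame"][100:260,260:460,::-1].repeat(3,0).repeat(3,1))
E
```

```text
a 6.62 [0.6 0.2 0.3]
b 7.05 [0.6 0.9 0.1]
80 7.35 [ 0.8  0.1 -0.8]
70 7.7 [-0.5  0.4  0.2]
60 8.05 [0.5 0.1 0.7]
50 8.4 [-0.7  0.1 -0.2]
40 8.75 [ 1.8  0.1 -0.9]
30 9.1 [ 0.1  0.5 -0.8]
20 9.46 [-0.2  0.1  0.4]
10 9.82 [0.1 0.7 0.4]
```

View pics/b_scene.png

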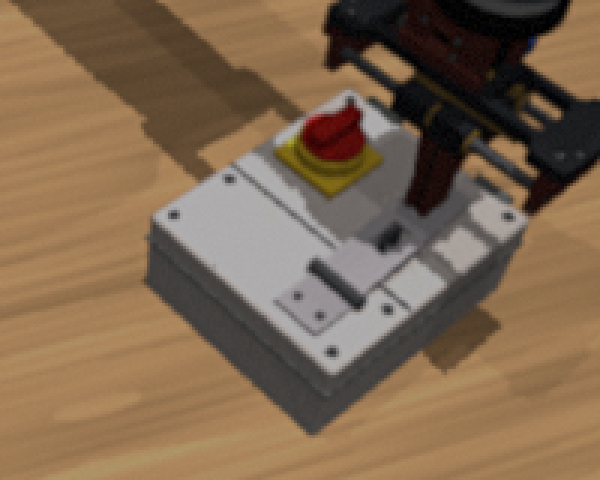

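The strap is nearly down with the staple showing in its slot. I'll press the last few millimetres until it bottoms out.

```bash
python3 - <<'E'
from m import *
import cv2
for Z in [12,9,7,5,4,3,2,1,0,-1,-2,-3]:
    r.servo_line(tcp(97,Z),speed=.02); r.wait(.1); s=r.sense(); f=s["contact_force"]
    print(Z,round(s["clock"],2),f.round(1),s["tcp_pos"][2].round(4))
    if f[2]>8: break
r.servo_line(tcp(97,Z+60),speed=.1)
p=tcp(97,0);p[2]=.45; r.servo_line(p,speed=.2)
r.reach([.45,0.0,.5],ORI)
q=r.sense()["joints"]; q[0]=-70; r.move_joints(q.tolist())
print(r.sense()["clock"])
for n,(a,b) in {"scene":(110,300),"top":(160,60)}.items():
    f=r.snapshot(n)["frame"][:,:,::-1]; cv2.imwrite(f"pics/c_{n}full.png",f)
    cv2.imwrite(f"pics/c_{n}.png",cv2.resize(f[a:a+145,b:b+180],None,fx=4,fy=4,interpolation=2))
E
```

```text
12 10.48 [-0.3  0.3  0.2] 0.2799
9 10.88 [-0.3 -0.6  0.1] 0.2769
7 11.23 [-0.2 -0.5 -1.2] 0.2749
5 11.58 [ 0.3 -0.7 -0.2] 0.2728
4 11.93 [-0.2  0.3  0.1] 0.272
3 12.28 [0.7 0.1 0.6] 0.2709
2 12.63 [-0.5 -0.2  2.4] 0.2704
1 12.98 [-2.9 -1.   6.9] 0.2703
0 13.33 [-3.1 -1.3  9.3] 0.2702
17.7083
```

View pics/c_scene.png

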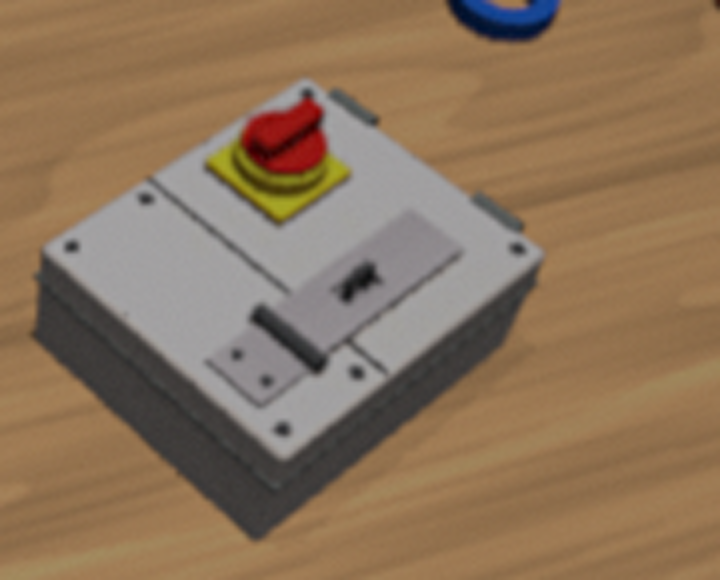

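View pics/c_top.png

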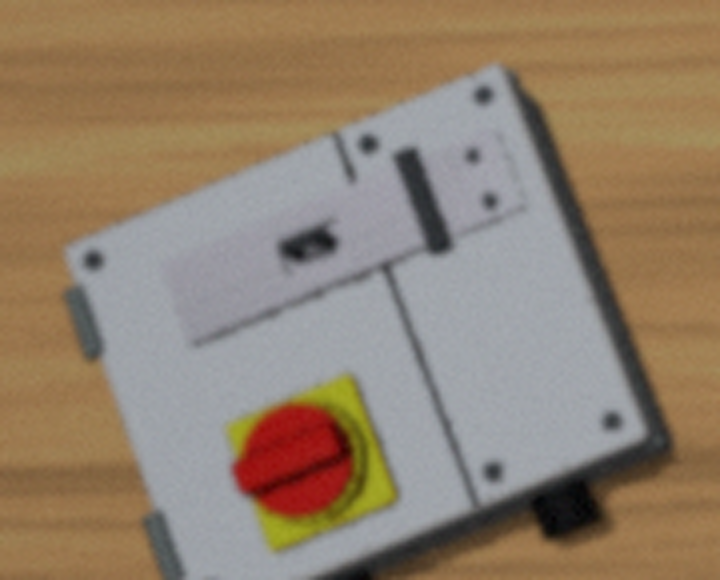

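View pics/c_scenefull.png

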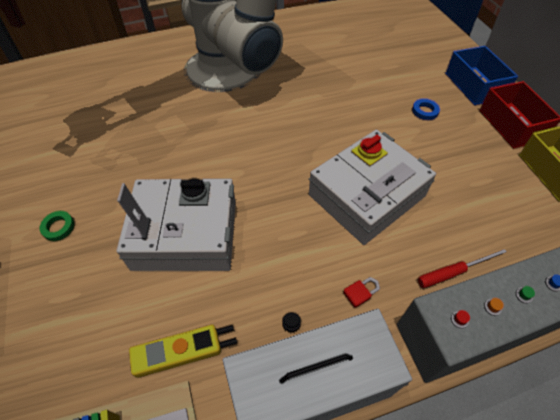

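The strap lies flat with the staple up through its slot (scene (390,180)). The spare hasp still stands at (135,213) and the arm is clear, so I'm handing in.

```bash
python3 -c "
from station import r
r.hand_in(); s=r.sense(); print(s['clock'],s['contact_force'])"
```

```text
the job is handed in; nothing more can be done
the job is handed in; nothing more can be done
```

The hasp on the red and yellow box is closed and the job is handed in. I swung it over with closed fingers from behind the strap, then pressed the tab until it stopped, at about 9 N. After that I lifted off and moved the arm clear.

- **Closed hasp:** pictures from both cameras show the strap flat, with the staple standing through its slot.
- **Other hasp:** the black and grey box's hasp still stands open, looking the same as at the start.
- **Time and force:** the clock read about 17.7 s before the last two pictures and hand-in. The highest force read between moves was about 10 N.
- **Position error:** my fix on the box was off by up to about 4 mm at the corners, well within what the push allowed.
- **Not checked:** the joint angles were not measured directly. The state read I tried after hand-in was refused.

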